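# Bead dish and scale rule for the purchase photograph

## Task

Set up the purchase photograph of a metal bead: lay the ribbed rule flush along the left-hand edge of the display board (left as seen from the robot), flat on the counter and about midway along that edge, and let it go. Then lift the bead dish by its arch handle well clear of the board and, once it is up, turn it a quarter turn so that its spout, which starts pointing back towards the robot, points squarely out over the rule; keep the dish level and the bead in its middle throughout. Finish while still holding the dish level and still, with its underside about 10 cm above the middle of the board, and leave the rule in place and everything else on the counter alone.

Things in the scene. Friction and masses are not known exactly. Their poses are not given: they have to be found in the camera images.
- board: fixed square display board of wood with a dark inlay, 220 x 220 mm, 10 mm high; origin at the centre of its underside, on the counter (z = 0); its x axis points roughly away from the robot (within 0.25 rad), its y axis to the left, so that the left-hand edge is its face at y = +110 mm
- rule: loose aluminium rule, about 0.22 kg: flat strip 200 mm long (x), 40 wide (y), 5 thick; along its middle an upright grip rib 110 mm long (x), 10 wide (y), its top 45 mm above the underside. Origin: centre of the underside. Starts flat on the counter left of the board, x within 0.4 rad of straight ahead. Flush, it lies parallel to the board's x, its origin at y = 130 mm in the board's frame
- dish: loose round steel dish, 0.22 kg, 124 mm across, rim 24 mm high, hollow a 14-degree cone; on the board. Origin: centre of the underside. Spout juts out along +x to 82 mm. Rigid arch handle: legs at y = +/-62 mm, straight level top bar over the centre, 130 mm long (y), 10 thick (x), 86 to 100 mm above the underside; pinch its middle. At the start +x is the board's -x within 0.25 rad
- dish_spout (a point): tip of the dish's spout: 80 mm from the dish's origin along its +x, 20 mm above the underside
- dish_middle (a point): lowest point of the dish's hollow, on its axis, 6 mm above the underside
- bead_center (a point): centre of the loose brass bead, a ball of 24 mm diameter, about 0.06 kg; at rest in the middle of the dish it lies 12.4 mm above dish_middle; its top is then 30 mm above the dish's underside
- mug: yellow mug, 80 mm across, 90 mm high, handle at its +y; stands loose; origin at the centre of its underside; not part of the job
- paper_cup: white paper cup, 60 mm across, 65 mm high, light; stands loose; origin at the centre of its underside; not part of the job
- coins: stack of copper coins, 26 mm across, 17 mm high; origin at the centre of its underside; not part of the job
- card_terminal: black card terminal, 160 x 75 x 38 mm, lying flat; origin at the centre of its underside; not part of the job
- ink_stamp: wooden hand stamp, 40 mm across its foot, 73 mm high; origin at the centre of its underside; not part of the job
- pastry_box: open cardboard box, 140 x 110 x 50 mm; origin at the centre of its underside; not part of the job

How it is judged:
On the way, in this order (a step that is already met when the one before it is completed fails the run):
1. the rule lies flat and flush along the board's left edge, let go (y of rule in the frame of board between 0.1265 and 0.134 m and x of rule in the frame of board between -0.04 and 0.04 m and angle between the x axis of rule and the x axis of board, either way round below 0.03 rad and height (world z) of rule below 0.004 m and angle between rule's own z axis and vertical below 0.04 rad and contact force between the fingers and rule below 0.05 N and linear speed of rule below 0.02 m/s), for 0.2 s.
2. the dish is held clear of the board, bead in the middle, not yet turned (height (world z) of dish above 0.035 m and angle between the x axis of dish and the x axis of board, either way round below 0.6 rad and contact force between the fingers and dish above 1 N and distance between bead_center and dish_middle below 0.022 m), for 0.1 s.
At the end, for the whole second after the job is handed in: Rule flat, released, at the board's left edge (gap under 4 mm, parallel to 0.03 rad, midway to 40 mm). Dish held still 65-140 mm over the board, centres within 35 mm, tilt under 0.08 rad, spout square to the rule to 0.14 rad, bead still within 12 mm of its middle (all of step 1 and height (world z) of dish between 0.075 and 0.15 m and horizontal distance between dish and board below 0.035 m and angle between dish's own z axis and vertical below 0.08 rad and linear speed of dish below 0.02 m/s and angular speed of dish below 0.1 rad/s and angle between the x axis of dish and the y axis of board, either way round below 0.14 rad and y of dish_spout in the frame of board above 0.035 m and contact force between the fingers and dish above 1 N and distance between bead_center and dish_middle below 0.018 m and linear speed of bead below 0.05 m/s); the arm keeps its last pose, push and grip.
It fails at once if the bead rolls out to the dish's rim or out of it (distance between bead_center and dish_middle above 0.033 m).
It fails at once if the dish is tipped (angle between dish's own z axis and vertical above 0.21 rad).
It fails at once if something that is not part of the job is shifted (distance of any of mug, paper_cup, coins, card_terminal, ink_stamp, pastry_box from where it was at the start of the episode above 0.025 m).
It also fails if it takes over 59 s, if anything falls off the work surface, if the arm or the gripper's body presses on something with over 40 N, if the wrist force passes 120 N, or if a joint passes its speed limit or range.

## Robot

A 7-joint arm with a two-finger parallel gripper is mounted at the origin on the work surface. World frame = base frame: x ahead of the robot, y to its left, z up, the work surface at z = 0. Lengths are in m, angles in rad, forces in N, time in s.
With the tool pointing down it reaches from about 0.4 to 0.85 m from the base axis. Payload 10.4 kg.
Tool frame: the origin (TCP) lies between the finger pads; the fingertips stand ahead of it and the grasp point (between the pads) lies 5 mm behind it (manip.tip_extent is the z of the fingertips in the tool frame, in m); z points along the fingers, y is the line along which they close (so a half turn about z gives the same grasp; the last joint's range is limited). The gripper opens to 85 mm and grips with 20 to 120 N. Pads are 22 mm wide; open, the fingers measure 114 mm over their backs; the gripper's body (76 mm by 85 mm) begins 54 mm behind the grasp point. The pads swing forward as they close: fully open they stand 13 mm farther back than shut.
Start: joints at [-1.3, 0.332, -0.065, 1.46, 0.022, 1.35, -0.088], TCP at [0.181, 0.598, 0.245] pointing down, gripper open.
Joint ranges: [-2.6, 2.6], [-0.5, 2.12], [-1.47, 1.34], [0.16, 2.42], [-1.27, 4.41], [0.06, 2.06], [-2.6, 2.6]. Speed limits (rad/s): [2.22, 2.22, 2.79, 2.79, 3.14, 3.14, 3.14].

## Interface

Orientations are given as a unit quaternion [x, y, z, w].
In Python, from workcell import status, viewer, manip gives the robot as it stands.
- The arm moves only by the tool play_rows, never from a script. Its argument "plan" is one flat list of numbers, 7 for each row, row after row: the turn, a rotation vector about the tool's x, y, z in degrees, then the shift along the tool's x, y, z in m, then the opening, from 0 (shut) to 1 (fully open). In form: [ax, ay, az, dx, dy, dz, grip, ax, ay, az, dx, dy, dz, grip, ...]. A call has 1 to 20 rows; each row is the pose to reach, as a shift and turn from the pose commanded when the call began, along the tool's axes at that moment; what a row does not reach only later rows make up. A row lasts 1/8 s, in which the tool goes at most 62.5 mm and 10.7 degrees, less where a joint would pass 70% of its speed; a pose out of reach is approached as far as the arm can. A call with a gripper value outside its range is refused whole. The fingers move at their own pace and stop on an object; "squeeze" is the grip in N (left out, the last holds). Time passes only in rows, so rows that repeat a pose let the fingers close. It gives the time, the measured TCP pose, the force, the opening and the grip force at its end, in the units of the state.
- status.get_obs(): the state, without advancing time (a new reading comes with each control period).
- viewer.camera(name): name is "scene" or "top"; returns the picture (420x560x3 uint8, red, green, blue); there is no depth.
- viewer.camera_model(name): a dict with "fx", "fy", "cx", "cy" (pixels), "D" ([k1, k2, p1, p2, k3] as OpenCV has them; the pictures are not rectified), "R" (3x3) and "t" (3): a world point X has camera coordinates R X + t. Camera axes: x right, y down, z forward; pixel columns grow to the right and rows downward; lengths in m; the calibration is good to about 2 mm. A picture is of the moment at which its call begins. camera_model takes no time and is no camera call.
- manip.hand_in(): hands the job in; it is judged then, once.
The state is a dict: "clock": time; "joint_pos": joint angles; "joint_velocities": joint speeds; "tau": joint torques, N m; "position": TCP position; "ee_rot": TCP orientation; "ft_force": force on the tool from outside, world axes, zero at the start; "torque": the same for the moment, N m; "grip_width": opening from 0.0 (shut) to 1.0 (fully open); "grasp_force": force on a finger pad.
Only numpy, scipy, OpenCV 4.12 (cv2) and the standard library are available. Lean on these libraries where they do the work, as an engineer would, in place of code of your own. Each camera call takes 0.05 s, during which the arm holds its last target. There are 200 camera calls.

## Working session

There is one attempt and no reset: what is moved stays moved. The work goes in short steps, Python scripts to look and compute and a tool call to move; the robot and the scene stay as the last step left them, time stands still between calls to the robot, and variables do not carry over. Pictures are saved under pics/ and viewed, at most 11 in all, crops included, and the job is handed in when it is done.

Besides the shell and the picture viewer there is one more tool, called after ">>>" as a command line: name --argument value ..., lists and objects as JSON in quotes. play_rows: Moves the arm, as the interface text tells. Its arguments: {"type":"object","properties":{"plan":{"type":"array","items":{"type":"number"}},"squeeze":{"type":"number"}},"required":["plan"]}

```bash
mkdir -p pics; ls
cat > h.py <<'E'
import numpy as np,cv2
from workcell import status,viewer,manip
def save(n,f):
    im=viewer.camera(n); cv2.imwrite(f,cv2.cvtColor(im,cv2.COLOR_RGB2BGR)); return im
def cam(n):
    m=viewer.camera_model(n); K=np.array([[m['fx'],0,m['cx']],[0,m['fy'],m['cy']],[0,0,1]]); return K,np.array(m['D'],float),np.array(m['R']),np.array(m['t'])
def ray(n,p):
    K,D,R,t=cam(n); u=cv2.undistortPoints(np.array(p,float).reshape(-1,1,2),K,D).reshape(-1,2)
    d=np.c_[u,np.ones(len(u))]@R; return -R.T@t,d
def atz(n,p,z):
    c,d=ray(n,p); return c+d*((z-c[2])/d[:,2])[:,None]
def tri(n1,p1,n2,p2):
    c1,d1=ray(n1,p1);c2,d2=ray(n2,p2);o=[]
    for a,b in zip(d1,d2):
        s=np.linalg.lstsq(np.c_[a,-b],c2-c1,rcond=None)[0]; P,Q=c1+a*s[0],c2+b*s[1]; o.append(np.r_[(P+Q)/2,np.linalg.norm(P-Q)])
    return np.array(o)
def proj(n,X):
    K,D,R,t=cam(n); return cv2.projectPoints(np.array(X,float).reshape(-1,1,3),cv2.Rodrigues(R)[0],t,K,D)[0].reshape(-1,2)
E
python3 - <<'E'
from h import *
np.set_printoptions(precision=4,suppress=True)
for n in("scene","top"):
    save(n,f"pics/{n}0.png"); K,D,R,t=cam(n); print(n,-R.T@t,K[0,0],R)
print(status.get_obs(),manip.tip_extent)
E
```

```text
pics
scene [ 0.9799 -0.6925  0.9373] 434.49135881622675 [[ 0.8037  0.5949  0.0109]
 [ 0.4263 -0.563  -0.708 ]
 [-0.4151  0.5737 -0.7061]]
top [0.2923 0.0268 1.036 ] 435.6558173159312 [[-0.0196 -0.9998 -0.0105]
 [-0.9802  0.0213 -0.1968]
 [ 0.197   0.0065 -0.9804]]
{'clock': 0.1, 'joint_pos': array([-1.2996,  0.3328, -0.0647,  1.4609,  0.0216,  1.3499, -0.0885]), 'joint_velocities': array([-0.0008, -0.0011, -0.0004, -0.0013, -0.0003,  0.    , -0.0002]), 'tau': array([  0.0021, -62.6748,   0.0495, -39.2427,   0.0163,   0.0071,
        -0.    ]), 'position': array([0.1809, 0.5979, 0.2446]), 'ee_rot': array([ 0.1463,  0.9892, -0.0006, -0.0001]), 'ft_force': array([-0.0719,  0.5174,  0.5084]), 'torque': array([ 0.0371, -0.0747,  0.0278]), 'grasp_force': 0.0, 'grip_width': 0.9988867513951964} 0.014
```

View pics/scene0.png

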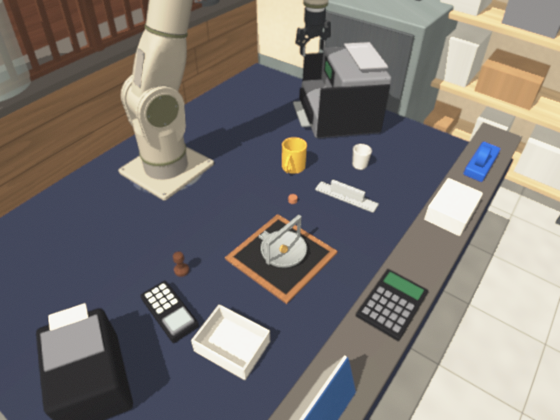

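View pics/top0.png

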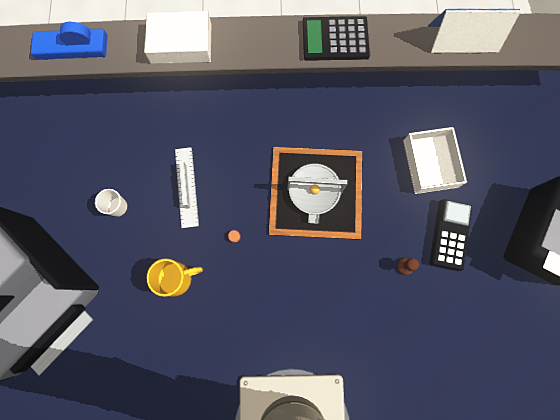

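The top view shows the rule at about (187,187), the board with corners near (273,147)–(361,238), and the dish at about (315,189) with its spout at (314,218). The coins are at (234,236) and the mug at (170,277). In the scene view the rule is at about (347,195) and the board at about (282,257). I'll enlarge both.

Run:
```python
import cv2
def crop(src,x,y,w,h,s,o):
    im=cv2.resize(cv2.imread(src)[y:y+h,x:x+w],None,fx=s,fy=s,interpolation=cv2.INTER_CUBIC)
    for i in range(0,w,10):
        cv2.line(im,(i*s,0),(i*s,12 if i%50==0 else 5),(0,255,255),1)
        if i%20==0: cv2.putText(im,str(x+i),(i*s,22),0,.35,(0,255,255),1)
    for i in range(0,h,10):
        cv2.line(im,(0,i*s),(5,i*s),(0,255,255),1)
        if i%20==0: cv2.putText(im,str(y+i),(7,i*s+4),0,.35,(0,255,255),1)
    cv2.imwrite(o,im)
crop('pics/top0.png',170,135,200,110,4,'pics/tc.png')
crop('pics/scene0.png',220,165,170,140,4,'pics/sc.png')
```

```text
(no output)
```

View pics/tc.png

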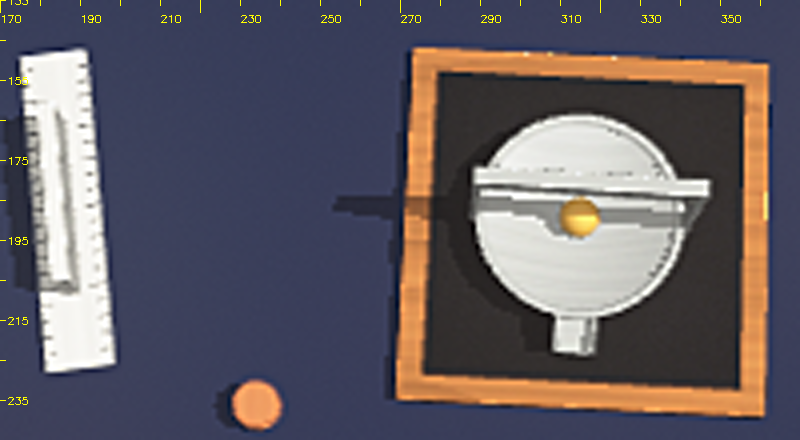

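View pics/sc.png

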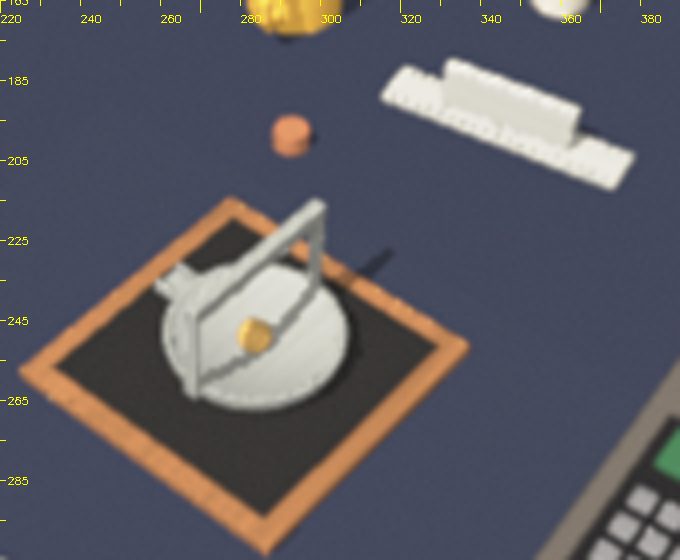

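The top crop gives the board corners (273.3,147), (362.3,151.3), (360.8,239.3), (269.3,235) and the rule corners (175,149.3), (191.5,147), (198.8,225.5), (181.3,228.3). The handle bar runs from (288.5,179.3) to (347.3,182). The scene crop gives the matching points, so I'll triangulate them.

```bash
cat > m.py <<'E'
from h import *
np.set_printoptions(precision=4,suppress=True)
T="top";S="scene"
bt=[[273.25,147],[362.25,151.25],[360.75,239.25],[269.25,235]]   # FL FR NR NL
bs=[[337.25,251.75],[286.5,302.5],[225,257.2],[278,214.5]]
print("board tri\n",tri(T,bt,S,bs))
rt=[[175,149.25],[191.5,147],[198.75,225.5],[181.25,228.25]]     # F+ F- N- N+
rs=[[378.5,203.25],[373.25,212],[315.5,189.2],[321.25,181.75]]
print("rule tri\n",tri(T,rt,S,rs))
print("rib tri N,F\n",tri(T,[[183,205.75],[181.25,161.25]],S,[[331.75,180],[365,191.75]]))
ht=[[288.5,179.25],[347.25,182]];hs=[[299.25,216.5],[269.25,244.5]]
print("bar tri L,R\n",tri(T,ht,S,hs))
def rect(n,p,z):
    P=atz(n,p,z); c=P[:,:2].mean(0)
    ex=(P[0]+P[1]-P[2]-P[3])[:2]; ey=(P[0]+P[3]-P[1]-P[2])[:2]
    a=np.arctan2(ex[1],ex[0]); b=np.arctan2(-ey[0],ey[1])
    return c,a,b,np.linalg.norm(ex)/2,np.linalg.norm(ey)/2
for n,p,z in((T,bt,.01),(S,bs,.01),(T,rt,.005),(S,rs,.005)): print(n,z,rect(n,p,z))
for n,p in((T,ht),(S,hs)): 
    P=atz(n,p,.11); print(n,P.mean(0),np.arctan2(*(P[0]-P[1])[[0,1]])*-1,np.linalg.norm(P[0]-P[1]))
print("coins",atz(T,[[234,236.2]],.017))
for n in(T,S): print(atz(n,[[315,189]] if n==T else [[283.5,249]],.0385))
E
python3 m.py
```

```text
board tri
 [[ 0.6573  0.0295  0.007   0.0009]
 [ 0.6414 -0.1902  0.0081  0.0018]
 [ 0.4222 -0.1735  0.0086  0.001 ]
 [ 0.4385  0.0446  0.008   0.0045]]
rule tri
 [[0.6585 0.2753 0.0059 0.0022]
 [0.6632 0.2337 0.0039 0.0004]
 [0.4647 0.2131 0.0034 0.0019]
 [0.4592 0.2558 0.0025 0.0023]]
rib tri N,F
 [[0.5047 0.2427 0.0435 0.0006]
 [0.6149 0.2508 0.0473 0.006 ]]
bar tri L,R
 [[ 0.5464 -0.0031  0.1056  0.0003]
 [ 0.5397 -0.1309  0.1045  0.0058]]
top 0.01 (array([ 0.5385, -0.0729]), np.float64(-0.06997398369642094), np.float64(-0.07019552308263095), np.float64(0.21937643905611515), np.float64(0.21864954768793674))
scene 0.01 (array([ 0.5414, -0.0731]), np.float64(-0.07705603291794245), np.float64(-0.07691315036101784), np.float64(0.21902321598683297), np.float64(0.21903235509484056))
top 0.005 (array([0.5605, 0.2436]), np.float64(0.10350637409017917), np.float64(0.12682432411049982), np.float64(0.20051661480320027), np.float64(0.04210032545162761))
scene 0.005 (array([0.5625, 0.2442]), np.float64(0.10914384086909645), np.float64(0.11314738622862157), np.float64(0.1987758816532308), np.float64(0.04348296980348259))
top [ 0.5406 -0.0675  0.11  ] -0.070124701071763 0.12910182357758823
scene [ 0.5467 -0.0696  0.11  ] -0.03306008745452969 0.1259272405698961
coins [[0.4344 0.1262 0.017 ]]
[[ 0.5395 -0.0672  0.0385]]
[[ 0.5473 -0.0736  0.0385]]
```

```bash
cat >> h.py <<'E'
from scipy.spatial.transform import Rotation as Ro
def go(x,y,z,yaw,base=None):
    "shift/turn in tool axes (mm, deg) to a tool-down pose whose tool y has world yaw `yaw`"
    s=status.get_obs(); R=Ro.from_quat(s['ee_rot']); p=s['position']
    c,n=np.cos(yaw),np.sin(yaw)
    G=Ro.from_matrix(np.array([[-c,-n,0],[-n,c,0],[0,0,-1]]).T.T)
    if base is not None: R,p=base
    tgt=np.array([x,y,z]); rel=R.inv()*G
    print(rel.as_rotvec(degrees=True).round(2),(R.inv().apply(tgt-p)*1e3).round(1)); return G,tgt
E
python3 - <<'E'
from h import *
s=status.get_obs(); R=Ro.from_quat(s['ee_rot']).as_matrix(); print(R.round(3))
go(.561,.245,.2,.1); go(.561,.245,.10,.1); go(.561,.245,.03,.1)
E
```

```text
[[-0.957  0.29  -0.   ]
 [ 0.29   0.957 -0.001]
 [-0.    -0.001 -1.   ]]
[-7.000e-02 -1.000e-02 -2.256e+01] [-466.  -227.7   44.9]
[-7.000e-02 -1.000e-02 -2.256e+01] [-466.  -227.6  144.9]
[-7.000e-02 -1.000e-02 -2.256e+01] [-466.  -227.5  214.9]
```

>>> play_rows --plan '[0, 0, -10, -55, 0, 0, 0.7]'

```text
clock: 0.22
position: [0.2353, 0.5822, 0.2448]
ee_rot: [0.054, 0.999, 0.0, -0.002]
ft_force: [1.1, 0.0, 0.2]
grip_width: 0.815
grasp_force: 0.0
```

The shift is in metres and the row limit capped that step, so it did no harm. I'll work out the rest from the current pose.

Run:
```python
from h import *
s=status.get_obs(); print(s['position'],s['clock'])
go(.561,.245,.2,.1); go(.561,.245,.10,.1); go(.561,.245,.03,.1)
```

```text
[0.23528049 0.58219881 0.24480423] 0.225
[  0.02  -0.17 -11.96] [-360.5 -299.9   43.7]
[  0.02  -0.17 -11.96] [-360.8 -299.9  143.7]
[  0.02  -0.17 -11.96] [-361.  -299.9  213.7]
```

>>> play_rows --plan '[0, 0, -12, -0.361, -0.3, 0.0, 0.7, 0, 0, -12, -0.361, -0.3, 0.02, 0.7, 0, 0, -12, -0.361, -0.3, 0.03, 0.7, 0, 0, -12, -0.361, -0.3, 0.04, 0.7, 0, 0, -12, -0.361, -0.3, 0.044, 0.7, 0, 0, -12, -0.361, -0.3, 0.044, 0.7, 0, 0, -12, -0.361, -0.3, 0.044, 0.7, 0, 0, -12, -0.361, -0.3, 0.044, 0.7, 0, 0, -12, -0.361, -0.3, 0.08, 0.7, 0, 0, -12, -0.361, -0.3, 0.12, 0.7, 0, 0, -12, -0.361, -0.3, 0.14, 0.7, 0, 0, -12, -0.361, -0.3, 0.14, 0.7, 0, 0, -12, -0.361, -0.3, 0.14, 0.7]'

```text
clock: 1.85
position: [0.5635, 0.2394, 0.1063]
ee_rot: [-0.045, 0.999, 0.0, 0.001]
ft_force: [-0.3, -0.2, 0.8]
grip_width: 0.702
grasp_force: 0.0
```

Run:
```python
from h import *
s=status.get_obs(); print(s['position'],Ro.from_quat(s['ee_rot']).as_matrix().round(3),s['joint_pos'].round(2))
go(.561,.245,.03,.1)
go(.561,.245,.03,.1+3.14159)
a=save("top","pics/t1.png")[130:240,150:350]; b=save("scene","pics/s1.png")[120:230,260:460]
im=cv2.resize(np.vstack([a,b]),None,fx=2.7,fy=2.7,interpolation=cv2.INTER_CUBIC); cv2.imwrite("pics/c1.png",im[...,::-1])
```

```text
[0.56347848 0.23939249 0.10631499] [[-0.996 -0.089  0.001]
 [-0.089  0.996  0.001]
 [-0.001  0.    -1.   ]] [-0.61  0.41  0.17  1.66 -0.08  1.07  1.24]
[ 0.03  0.06 -0.61] [ 2.1  5.8 76.3]
[ 1.0000e-01 -4.0000e-02  1.7939e+02] [ 2.1  5.8 76.3]
```

View pics/c1.png

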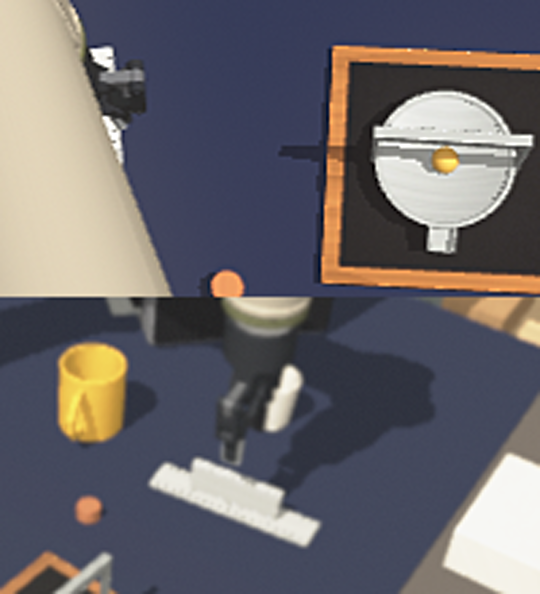

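The gripper hangs centred over the rib and is clear of the cup and the mug. I'll descend and grip.

>>> play_rows --plan '[0, 0, 0, 0.002, 0.006, 0.04, 0.7, 0, 0, 0, 0.002, 0.006, 0.065, 0.7, 0, 0, 0, 0.002, 0.006, 0.076, 0.7, 0, 0, 0, 0.002, 0.006, 0.076, 0.7, 0, 0, 0, 0.002, 0.006, 0.076, 0.4, 0, 0, 0, 0.002, 0.006, 0.076, 0.2, 0, 0, 0, 0.002, 0.006, 0.076, 0, 0, 0, 0, 0.002, 0.006, 0.076, 0, 0, 0, 0, 0.002, 0.006, 0.076, 0, 0, 0, 0, 0.002, 0.006, 0.076, 0]' --squeeze 40

```text
clock: 3.2
position: [0.5609, 0.2451, 0.0301]
ee_rot: [-0.045, 0.999, 0.0, 0.0]
ft_force: [-0.7, -0.1, 7.0]
grip_width: 0.106
grasp_force: 41.0
```

Run:
```python
from h import *
s=status.get_obs(); print(s['position'],Ro.from_quat(s['ee_rot']).as_matrix().round(3),s['grip_width'])
go(.5615,.244,.05,.1)
go(.552,.075,.05,-.073)
go(.552,.075,.031,-.073)
```

```text
[0.56092421 0.24508225 0.030074  ] [[-0.996 -0.089  0.001]
 [-0.089  0.996  0.001]
 [-0.001  0.    -1.   ]] 0.10616183831836176
[ 0.03  0.06 -0.62] [ -0.5  -1.1 -19.9]
[0.03 0.05 9.3 ] [  24.  -168.6  -20. ]
[0.03 0.05 9.3 ] [  24.  -168.6   -1. ]
```

>>> play_rows --plan '[0, 0, 0, 0, 0, -0.01, 0, 0, 0, 2, 0.003, -0.02, -0.02, 0, 0, 0, 5, 0.01, -0.06, -0.02, 0, 0, 0, 8, 0.018, -0.11, -0.02, 0, 0, 0, 9.3, 0.024, -0.15, -0.02, 0, 0, 0, 9.3, 0.024, -0.169, -0.02, 0, 0, 0, 9.3, 0.024, -0.169, -0.01, 0, 0, 0, 9.3, 0.024, -0.169, -0.003, 0, 0, 0, 9.3, 0.024, -0.169, -0.003, 0]'

```text
clock: 4.32
position: [0.5509, 0.0758, 0.0313]
ee_rot: [0.035, 0.999, 0.0, -0.001]
ft_force: [-0.9, -0.0, -2.9]
grip_width: 0.109
grasp_force: 39.8
```

Run:
```python
from h import *
s=status.get_obs(); print(s['position'],s['ft_force'],Ro.from_quat(s['ee_rot']).as_matrix().round(3),s['joint_pos'].round(2))
a=save("top","pics/t2.png")[130:250,220:370]; b=save("scene","pics/s2.png")[180:300,220:370]
im=cv2.resize(np.hstack([a,b]),(800,320),interpolation=cv2.INTER_CUBIC)
a=cv2.resize(a,(600,480)[::1],interpolation=cv2.INTER_CUBIC)
cv2.imwrite("pics/c2.png",im[...,::-1])
```

```text
[0.55090676 0.07583746 0.03128087] [-0.87602378 -0.02219033 -2.87797987] [[-0.997  0.071 -0.002]
 [ 0.071  0.997  0.   ]
 [ 0.002 -0.    -1.   ]] [-0.42  0.41  0.24  1.87 -0.12  0.88  1.38]
```

View pics/c2.png

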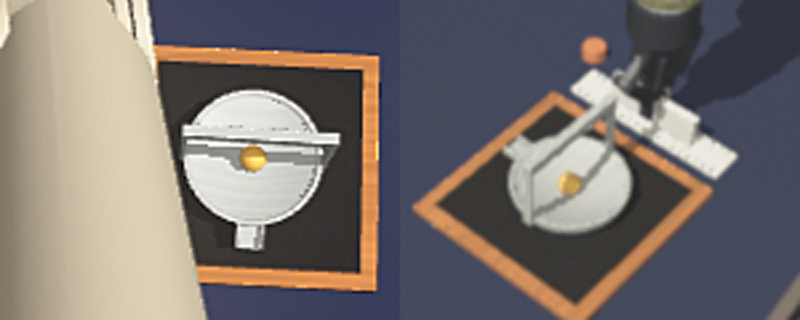

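The rule is held just above the counter, roughly parallel to the board's left edge and about 15–19 mm from it. I'll close the gap until contact.

>>> play_rows --plan '[0, 0, 0, 0, -0.006, 0, 0, 0, 0, 0, 0, -0.012, 0, 0, 0, 0, 0, 0, -0.015, 0, 0, 0, 0, 0, 0, -0.016, 0, 0]'

```text
clock: 4.92
position: [0.5507, 0.0586, 0.0325]
ee_rot: [0.037, 0.999, 0.0, 0.0]
ft_force: [-0.3, 2.3, -2.3]
grip_width: 0.11
grasp_force: 39.9
```

>>> play_rows --plan '[0, 0, 0, 0, -0.002, 0, 0, 0, 0, 0, 0, -0.002, 0, 0]'

```text
clock: 5.18
position: [0.5505, 0.0571, 0.0324]
ee_rot: [0.036, 0.999, 0.0, 0.0]
ft_force: [0.2, 3.3, -1.7]
grip_width: 0.107
grasp_force: 40.1
```

>>> play_rows --plan '[0, 0, 0, 0, -0.002, 0, 0, 0, 0, 0, 0, -0.002, 0, 0]'

```text
clock: 5.42
position: [0.5505, 0.0569, 0.0325]
ee_rot: [0.036, 0.999, 0.001, 0.0]
ft_force: [1.2, 8.5, -2.5]
grip_width: 0.112
grasp_force: 40.1
```

>>> play_rows --plan '[0, 0, 0, 0, 0.0005, 0.002, 0, 0, 0, 0, 0, 0.001, 0.003, 0, 0, 0, 0, 0, 0.001, 0.003, 0]'

```text
clock: 5.8
position: [0.5507, 0.057, 0.03]
ee_rot: [0.036, 0.999, 0.001, 0.0]
ft_force: [-1.3, 6.4, 4.3]
grip_width: 0.108
grasp_force: 41.0
```

>>> play_rows --plan '[0, 0, 0, 0, 0.0003, 0, 0.15, 0, 0, 0, 0, 0.0006, 0, 0.25, 0, 0, 0, 0, 0.0006, 0, 0.35, 0, 0, 0, 0, 0.0006, -0.01, 0.35, 0, 0, 0, 0, 0.0006, -0.03, 0.35, 0, 0, 0, 0, 0.0006, -0.08, 0.35, 0, 0, 0, 0, 0.0006, -0.13, 0.35, 0, 0, 0, 0, 0.0006, -0.18, 0.35, 0, 0, 0, 0, 0.0006, -0.18, 0.35, 0, 0, 0, 0, 0.0006, -0.18, 0.35]'

```text
clock: 7.05
position: [0.5501, 0.0559, 0.2093]
ee_rot: [0.037, 0.999, 0.0, 0.0]
ft_force: [0.1, 0.6, -0.1]
grip_width: 0.35
grasp_force: 0.0
```

Run:
```python
from h import *
s=status.get_obs(); print(s['position'],s['joint_pos'].round(2))
go(.30,.25,.25,-.073)
go(.45,.3,.25,-.073)
```

```text
[0.55007844 0.05585257 0.2093025 ] [-0.43  0.19  0.28  1.72 -0.06  1.24  1.36]
[ 0.    0.   -0.02] [263.6 175.3 -40.7]
[ 0.    0.   -0.02] [117.7 236.2 -40.7]
```

>>> play_rows --plan '[0, 0, 89, 0, -0.3, -0.03, 0.6, 0, 0, 89, 0, -0.3, -0.03, 0.6, 0, 0, 89, 0, -0.3, -0.03, 0.6, 0, 0, 89, 0, -0.3, -0.03, 0.6, 0, 0, 89, 0, -0.3, -0.03, 0.6, 0, 0, 89, 0, -0.3, -0.03, 0.6, 0, 0, 89, 0, -0.3, -0.03, 0.6, 0, 0, 89, 0, -0.3, -0.03, 0.6, 0, 0, 89, 0, -0.3, -0.03, 0.6, 0, 0, 89, 0, -0.3, -0.03, 0.6]'

```text
clock: 8.3
position: [0.5278, -0.2429, 0.2381]
ee_rot: [0.726, 0.687, -0.001, -0.001]
ft_force: [-0.4, 0.1, 0.1]
grip_width: 0.603
grasp_force: 0.0
```

Run:
```python
from h import *
s=status.get_obs(); print(s['position'],s['joint_pos'].round(2))
a=save("top","pics/t3.png")[135:245,235:370]; b=save("scene","pics/s3.png")[175:310,220:365]
cv2.imwrite("pics/tc3.png",cv2.resize(a,None,fx=5,fy=5,interpolation=cv2.INTER_CUBIC)[...,::-1])
cv2.imwrite("pics/sc3.png",cv2.resize(b,None,fx=4,fy=4,interpolation=cv2.INTER_CUBIC)[...,::-1])
```

```text
[ 0.5278461  -0.24291065  0.23806888] [-0.19  0.27  0.66  1.62 -0.17  1.31  0.44]
```

View pics/tc3.png

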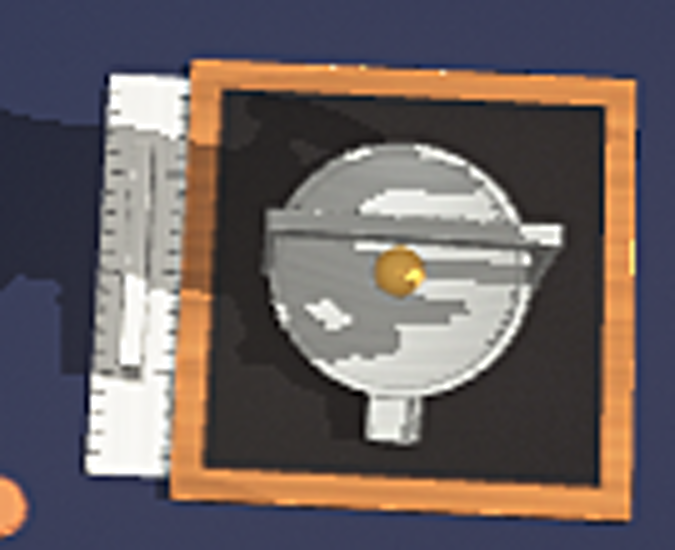

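View pics/sc3.png

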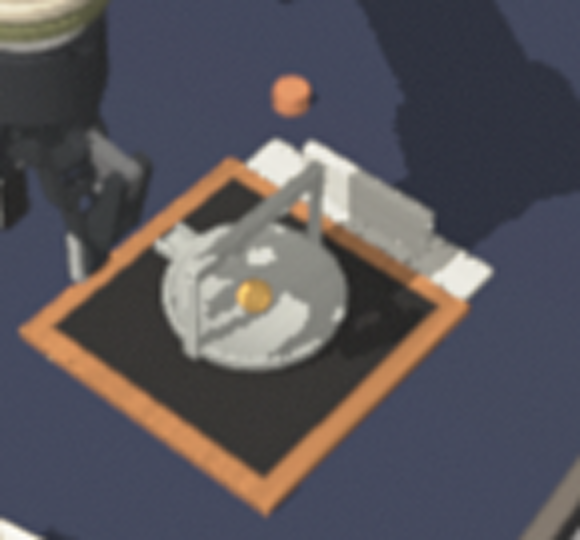

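The rule lies flush and parallel along the board's left edge, with the bead still centred and the dish undisturbed. Next is the dish.

Run:
```python
from h import *
print(tri("top",[[314.8,189.4]],"scene",[[283.5,249]]).round(4))
y=-.068-np.pi/2
go(.542,-.068,.2,y); go(.542,-.068,.15,y); go(.542,-.068,.098,y)
```

```text
[[ 0.5417 -0.0671  0.0281  0.0017]]
[-0.08 -0.01  0.79] [175.5   4.5  38.5]
[-0.08 -0.01  0.79] [175.5   4.6  88.5]
[-0.08 -0.01  0.79] [175.5   4.6 140.5]
```

>>> play_rows --plan '[0, 0, 0.8, 0.06, 0.004, 0.01, 0.6, 0, 0, 0.8, 0.12, 0.004, 0.03, 0.6, 0, 0, 0.8, 0.1755, 0.0045, 0.04, 0.6, 0, 0, 0.8, 0.1755, 0.0045, 0.07, 0.6, 0, 0, 0.8, 0.1755, 0.0045, 0.085, 0.6, 0, 0, 0.8, 0.1755, 0.0045, 0.085, 0.6, 0, 0, 0.8, 0.1755, 0.0045, 0.085, 0.6]'

```text
clock: 9.28
position: [0.5431, -0.0691, 0.1552]
ee_rot: [0.732, 0.682, 0.0, 0.0]
ft_force: [-0.1, -0.3, -0.1]
grip_width: 0.599
grasp_force: 0.0
```

Run:
```python
from h import *
s=status.get_obs(); print(s['position'])
go(.542,-.068,.098,-.068-np.pi/2)
b=save("scene","pics/s4.png")[165:285,215:355]
cv2.imwrite("pics/sc4.png",cv2.resize(b,None,fx=4,fy=4,interpolation=cv2.INTER_CUBIC)[...,::-1])
```

```text
[ 0.54307735 -0.06908509  0.15518262]
[ 0.06  0.   -0.16] [ 1.  -1.2 57.2]
```

View pics/sc4.png

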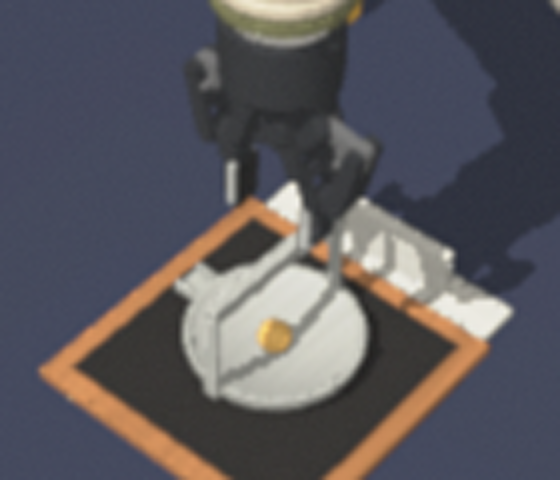

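The open fingers straddle the handle bar at its middle. I'll descend and pinch it gently.

>>> play_rows --plan '[0, 0, 0, 0.001, -0.001, 0.025, 0.6, 0, 0, 0, 0.001, -0.001, 0.045, 0.6, 0, 0, 0, 0.001, -0.001, 0.056, 0.6, 0, 0, 0, 0.001, -0.001, 0.056, 0.5, 0, 0, 0, 0.001, -0.001, 0.056, 0.4, 0, 0, 0, 0.001, -0.001, 0.056, 0.3, 0, 0, 0, 0.001, -0.001, 0.056, 0.24, 0, 0, 0, 0.001, -0.001, 0.056, 0.2, 0, 0, 0, 0.001, -0.001, 0.056, 0.16, 0, 0, 0, 0.001, -0.001, 0.056, 0.12, 0, 0, 0, 0.001, -0.001, 0.056, 0.09, 0, 0, 0, 0.001, -0.001, 0.056, 0, 0, 0, 0, 0.001, -0.001, 0.056, 0, 0, 0, 0, 0.001, -0.001, 0.056, 0]' --squeeze 50

```text
clock: 11.08
position: [0.5419, -0.067, 0.0984]
ee_rot: [0.731, 0.682, 0.0, 0.0]
ft_force: [1.1, 0.8, 2.7]
grip_width: 0.106
grasp_force: 49.3
```

>>> play_rows --plan '[0, 0, 0, 0, 0, -0.001, 0, 0, 0, 0, 0, 0, -0.003, 0, 0, 0, 0, 0, 0, -0.007, 0, 0, 0, 0, 0, 0, -0.013, 0, 0, 0, 0, 0, 0, -0.02, 0, 0, 0, 0, 0, 0, -0.028, 0, 0, 0, 0, 0, 0, -0.036, 0, 0, 0, 0, 0, 0, -0.044, 0, 0, 0, 0, 0, 0, -0.052, 0, 0, 0, 0, 0, 0, -0.06, 0, 0, 0, 0, 0, 0, -0.068, 0, 0, 0, 0, 0, 0, -0.076, 0, 0, 0, 0, 0, 0, -0.084, 0, 0, 0, 0, 0, 0, -0.091, 0, 0, 0, 0, 0, 0, -0.096, 0, 0, 0, 0, 0, 0, -0.099, 0, 0, 0, 0, 0, 0, -0.1, 0, 0, 0, 0, 0, 0, -0.1, 0]'

```text
clock: 13.32
position: [0.5417, -0.067, 0.1982]
ee_rot: [0.731, 0.682, -0.0, -0.0]
ft_force: [0.7, 0.3, -2.6]
grip_width: 0.107
grasp_force: 48.6
```

Run:
```python
from h import *
s=status.get_obs(); print(s['position'],s['ft_force'],s['joint_pos'].round(2))
go(.540,-.073,.198,-.073-np.pi)
b=save("scene","pics/s5.png")[120:280,200:380]
cv2.imwrite("pics/sc5.png",cv2.resize(b,None,fx=3,fy=3,interpolation=cv2.INTER_CUBIC)[...,::-1])
```

```text
[ 0.5416661  -0.06701085  0.19815787] [ 0.67189843  0.28044027 -2.59408419] [-0.45  0.2   0.56  1.76 -0.11  1.21  0.07]
[-1.00e-02  1.00e-02  9.02e+01] [-6.1 -1.2  0.2]
```

View pics/sc5.png

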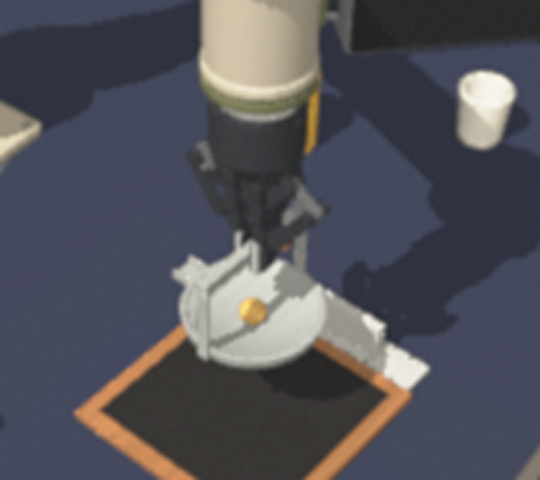

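The dish is up at about 11 cm, level, with the bead in the middle. Now a slow quarter turn, plus a small centring shift.

>>> play_rows --plan '[0, 0, 1, -0.0005, 0, 0, 0, 0, 0, 3, -0.001, 0, 0, 0, 0, 0, 6, -0.001, 0, 0, 0, 0, 0, 10, -0.0015, 0, 0, 0, 0, 0, 15, -0.002, 0, 0, 0, 0, 0, 21, -0.002, 0, 0, 0, 0, 0, 27, -0.0025, 0, 0, 0, 0, 0, 33, -0.003, 0, 0, 0, 0, 0, 39, -0.003, 0, 0, 0, 0, 0, 45, -0.0035, 0, 0, 0, 0, 0, 51, -0.004, 0, 0, 0, 0, 0, 57, -0.004, 0, 0, 0, 0, 0, 63, -0.0045, 0, 0, 0, 0, 0, 69, -0.005, 0, 0, 0, 0, 0, 75, -0.005, 0, 0, 0, 0, 0, 80, -0.0055, 0, 0, 0, 0, 0, 84, -0.006, 0, 0, 0, 0, 0, 87, -0.006, -0.0005, 0, 0, 0, 0, 89, -0.006, -0.001, 0, 0, 0, 0, 90, -0.006, -0.001, 0, 0]'

```text
clock: 15.88
position: [0.5403, -0.0729, 0.1983]
ee_rot: [0.999, -0.035, -0.0, -0.0]
ft_force: [-0.1, -0.0, -2.6]
grip_width: 0.103
grasp_force: 48.7
```

>>> play_rows --plan '[0, 0, 0, 0, 0, 0, 0, 0, 0, 0, 0, 0, 0, 0, 0, 0, 0, 0, 0, 0, 0, 0, 0, 0, 0, 0, 0, 0, 0, 0, 0, 0, 0, 0, 0, 0, 0, 0, 0, 0, 0, 0, 0, 0, 0, 0, 0, 0, 0, 0, 0, 0, 0, 0, 0, 0]'

```text
clock: 16.88
position: [0.5403, -0.0729, 0.1983]
ee_rot: [0.999, -0.035, 0.0, -0.0]
ft_force: [-0.2, -0.6, -3.4]
grip_width: 0.105
grasp_force: 48.7
```

Run:
```python
from h import *
s=status.get_obs(); print(s['position'],s['ft_force'],s['joint_pos'].round(2),np.abs(s['joint_velocities']).max())
go(.540,-.073,.198,-.073-np.pi)
b=save("scene","pics/s6.png")[120:300,200:380]
cv2.imwrite("pics/sc6.png",cv2.resize(b,None,fx=3,fy=3,interpolation=cv2.INTER_CUBIC)[...,::-1])
```

```text
[ 0.54032441 -0.0729291   0.19828038] [-0.19770088 -0.61035256 -3.44176693] [-0.61  0.22  0.76  1.77 -0.16  1.21 -1.45] 0.0024440001079281235
[-0.  -0.   0.2] [-0.3  0.1  0.3]
```

View pics/sc6.png

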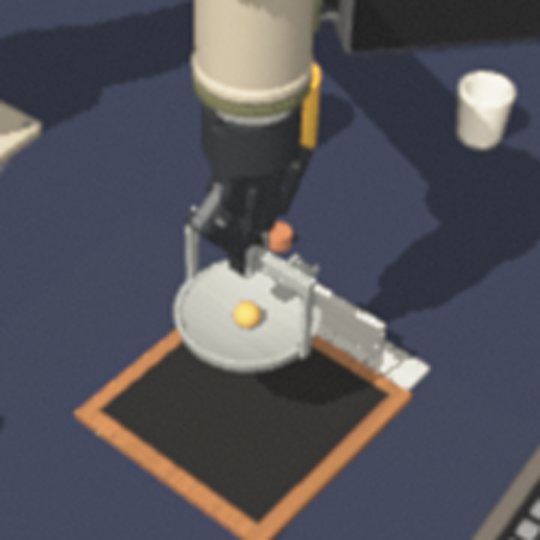

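The spout points over the rule, the dish is level with the bead in its middle, and the rule hasn't moved. I'll hand it in.

```bash
python3 -c "
from workcell import manip
print(manip.hand_in())"
```

```text
the job is handed in; nothing more can be done
None
```

I handed the job in at about 17 s. The rule is released and flush along the board's left edge, and the dish is held level and still about 10 cm above the board's centre, spout over the rule and bead in its middle; the hand-in returned no verdict, so this rests on the last pictures and arm readings.

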